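# Prop the herb frame's lid half open on its stay

### The arm

A 6-joint arm with a two-finger parallel gripper is mounted at the origin on a cart in front of the work surface, level with it; the furniture and walls round the work are solid. World frame = base frame: x ahead of the robot, y to its left, z up, the work surface at z = 0. Lengths are in m, angles in degrees, forces in N, time in s.
With the tool pointing down it reaches from about 0.3 to 0.75 m from the base axis. Payload 8.5 kg.
Tool frame: the origin (TCP) lies on the centre line of the jaws, within the pads' length; the fingertips stand 19 mm ahead of it and the grasp point (between the pads) is the TCP (env.tcp_to_tips is the z of the fingertips in the tool frame, in m); z points along the fingers, y is the line along which they close (so a half turn about z gives the same grasp; the last joint's range is limited). The gripper opens to 85 mm and grips with 20 to 120 N. Pads are 22 mm wide; open, the fingers measure 114 mm over their backs; the gripper's body (76 mm by 85 mm) begins 54 mm behind the grasp point. The pads swing forward as they close: fully open they stand 13 mm farther back than shut.
Start: joints at [-88.998, 21.807, 74.336, -0, 83.858, -12.336], TCP at [0.127, -0.535, 0.25] pointing down, gripper open.
Joint ranges: [-178.18, 178.18], [-50.72, 133.34], [12.68, 142.11], [-81.47, 261.47], [9.98, 163.14], [-165.26, 165.26]. Speed limits (degrees/s): [136.94, 136.94, 180, 180, 180, 180].

### API

Orientations are given as a 3x3 rotation matrix whose columns are the frame's x, y, z axes.
In Python, from rig import env gives the robot as it stands.
- The arm moves only by the tool servo_tool, never from a script. Its argument "steps" is a list of rows, each an object of numbers: "tx", "ty", "tz": the shift along the world's x, y, z in cm; "yaw": the turn about the world's z in degrees; "claw": the finger opening in cm, from 0 to 8.54. In form: [{"tx": .., "ty": .., "tz": .., "yaw": .., "claw": ..}, ...]. A call has 1 to 20 rows; each row shifts and turns the commanded pose from where the row before left it; what a row does not reach is not made up. A row lasts 1/10 s, in which the tool goes at most 50 mm and 8.59 degrees, less where a joint would pass 70% of its speed; a pose out of reach is approached as far as the arm can. A call with a gripper value outside its range is refused whole. The fingers move at their own pace and stop on an object; "newtons" is the grip in N (left out, the last holds). Time passes only in rows, so rows that do not move let the fingers close. It gives the time, the measured TCP pose, the force, the opening and the grip force at its end, in the units of the state.
- env.observe(): the state, without advancing time (a new reading comes with each control period).
- env.get_image(name): name is "scene" or "top" or "wrist"; returns (picture, depth): 384x512x3 uint8, red, green, blue; 384x512 float32, m along the optical axis (not along the pixel's ray), 0 where there is no reading.
- env.camera_model(name): a dict with "fovy" (degrees; the focal length in pixels is half the picture's height over the tangent of half this angle, whatever the lens; pixels are square), "cx", "cy" (the principal point, pixels), "dist_coeffs" ([k1, k2, p1, p2, k3] as OpenCV has them; the pictures are not rectified), "T" (4x4, takes a point from camera to world coordinates). Camera axes: x right, y down, z forward; pixel columns grow to the right and rows downward; lengths in m; the calibration is good to about 2 mm. A picture is of the moment at which its call begins: read the wrist's pose just before it. camera_model takes no time and is no camera call; for the wrist camera it gives the pose at the moment of the call.
- env.close_job(): hands the job in; it is judged then, once.
The state is a dict: "time_s": time; "q": joint angles; "qvel": joint speeds; "joint_efforts": joint torques, N m; "position": TCP position; "tool_rot": TCP orientation; "ft_force": force on the tool from outside, world axes, zero at the start; "wrist_torque": the same for the moment, N m; "grip_width": finger opening in m; "gripper_force": force on a finger pad.
Only numpy, scipy, OpenCV 4.12 (cv2) and the standard library are available. Lean on these libraries where they do the work, as an engineer would, in place of code of your own. Each camera call takes 0.05 s, during which the arm holds its last target. There are 200 camera calls.

### The job

The herb seedlings need air. Swing the lid of the little timber frame right back so that it leans open by itself, flip the wooden stay inside fully up, then bring the lid down gently until it rests half open on the stay's tip. Never let the lid drop, and leave the mug, jar and glass beside the frame where they stand.

Things in the scene. Friction and masses are not known exactly. Their poses are not given: they have to be found in the camera images.
- herb_frame: herb frame: a low timber box (160 deep x 300 wide x 92 high, walls 10 mm) with a glazed lid, fixed on the worktop. Origin: centre of the underside; x points from the front board (robot side) to the hinged back, y left, z up. Four fixed terracotta pots (56 mm wide, seedlings to 80 mm up) in its corners, centres x +-34, y +-96 mm; between them only the stay, above the floor at 14 mm
- lid_hinge (a point): middle of the lid's hinge axis, on the box's back top edge: x 80, y 0, z 92 mm in the frame's axes. The axis runs along the frame's y
- lid (a joint): lid angle, rad: 0 shut, lying on the rim; grows as the front edge rises; stops at 1.72 (9 degrees past upright). The hinge is free: let go short of upright (1.57) the lid falls shut, beyond about 1.62 it leans open by itself. Propped on the raised stay it rests at 0.91. About 0.35 kg (varies): 2 N lifts it at the front edge
- lid_front (a point): middle of the lid's front edge face, at half thickness. The lid is a wooden frame 312 wide, 14 thick, reaching 176 mm from the hinge axis (which lies in the plane of its underside), with 28 mm rails, a 26 mm centre bar and two clear panes; shut, it overhangs the front board by 16 mm and the sides by 6 mm
- lid_knob (a point): centre of the wooden knob on the lid's top face (26 mm across, 24 mm tall, neck 15 mm), at mid width, its axis 16 mm behind the front edge; this point is 14 mm above the top face. Mind a boiler on the wall, from 0.61 m up, behind and to the right of the frame (world x > 0.62, y < 0.24 m)
- lid_plate (a point): centre of the small steel plate (34 x 22 mm) on the underside of the lid's centre bar, 102 mm from the hinge axis: here the stay's tip bears when the lid is propped
- stay_pivot (a point): the stay's pivot, in a steel bracket (36 mm wide, reaching 21 mm in) inside the front board at mid width: x -60, y 0, z 71 mm in the frame's axes; the axis runs along the frame's y
- stay (a joint): stay angle about its pivot, rad: 0 folded, lying level and pointing back to the hinge; grows as its tip rises up and towards the front; fully up at its stop, 0.94 (tip then leans back 36 degrees from upright). The pivot is stiff (0.03 N m, about 0.25 N at the tip): the stay remains where it is left, and the lid's weight presses it against the stop
- stay_tip (a point): centre of the stay's rubber ball tip (13 mm across), 119 mm from the pivot. The stay is a straight wooden bar 10 mm wide (along the frame's y) and 12 mm deep; with the lid right back it can be reached from above
- tea_mug: blue and white mug with a handle, 92 mm tall, bystander on the right of the frame, towards its back; origin at its underside
- honey_jar: honey jar, 62 mm wide, 99 mm tall, bystander behind the frame's right half; origin at its underside
- tumbler: clear glass tumbler, 81 mm wide, 91 mm tall, bystander on the right of the frame, towards its front; origin at its underside

How it is judged (in metres and radians):
On the way, in this order (a step that is already met when the one before it is completed fails the run):
1. the lid leans right back by itself, not touched (value of joint lid above 1.65 rad and value of joint stay below 0.5 rad and distance between the grasp point and lid_front above 0.08 m), for 0.2 s.
2. the stay is fully up while the lid is still right back (value of joint stay above 0.8 rad and value of joint lid above 1.5 rad), for 0.2 s.
At the end, for the whole second after the job is handed in: the stay is up against its stop (over 0.88 rad), the lid rests still on its tip, between 0.85 and 0.97 rad open, and the mug, jar and tumbler stand upright (value of joint stay above 0.88 rad and value of joint lid between 0.85 and 0.97 rad and velocity of joint lid between -0.05 and 0.05 rad/s and angle between each of tea_mug, honey_jar, tumbler's own z axis and vertical below 0.2 rad); the robot touches nothing.
It fails at once if the lid drops or slams (closes faster than 3 rad/s) (velocity of joint lid below -3 rad/s).
It fails at once if the tea mug is shoved (moved over 30 mm) (distance of tea_mug from where it was at the start of the episode above 0.03 m).
It fails at once if the honey jar is shoved (moved over 30 mm) (distance of honey_jar from where it was at the start of the episode above 0.03 m).
It fails at once if the tumbler is shoved (moved over 30 mm) (distance of tumbler from where it was at the start of the episode above 0.03 m).
It also fails if it takes over 56 s, if anything falls off the work surface, if the arm or the gripper's body presses on something with over 40 N, if the wrist force passes 120 N, or if a joint passes its speed limit or range.

## Working session

There is one attempt and no reset: what is moved stays moved. The work goes in short steps, Python scripts to look and compute and a tool call to move; the robot and the scene stay as the last step left them, time stands still between calls to the robot, and variables do not carry over. Pictures are saved under pics/ and viewed, at most 10 in all, crops included, and the job is handed in when it is done.

Besides the shell and the picture viewer there is one more tool, called after "Request:" as name(argument=value, ...), one argument or row to a line, values as JSON. servo_tool: Moves the arm, as the interface text tells. Its arguments: {"type":"object","properties":{"steps":{"type":"array"},"newtons":{"type":"number"}},"required":["steps"]}

```bash
mkdir -p pics; cat > h.py <<'E'
import numpy as np, cv2
from rig import env
def K(name):
    m=env.camera_model(name); f=192/np.tan(np.radians(m["fovy"])/2)
    return np.array([[f,0,m["cx"]],[0,f,m["cy"]],[0,0,1]]),np.array(m["dist_coeffs"],float),np.array(m["T"])
def cloud(name,depth):
    k,d,T=K(name); v,u=np.mgrid[0:384,0:512]
    p=cv2.undistortPoints(np.stack([u,v],-1).reshape(-1,1,2).astype(np.float64),k,d).reshape(384,512,2)
    c=np.concatenate([p,np.ones((384,512,1))],-1)*depth[...,None]
    return c@T[:3,:3].T+T[:3,3]
def proj(name,P):
    k,d,T=K(name); Ti=np.linalg.inv(T); r,_=cv2.Rodrigues(Ti[:3,:3])
    return cv2.projectPoints(np.asarray(P,float).reshape(-1,1,3),r,Ti[:3,3],k,d)[0].reshape(-1,2)
def shot(name,tag):
    im,de=env.get_image(name); cv2.imwrite(f"pics/{tag}.png",im[...,::-1]); np.save(f"pics/{tag}.npy",cloud(name,de)); return im,de
E
python3 - <<'E'
from h import *
a=shot("scene","s0")[0]; b=shot("top","t0")[0]
c=np.hstack([a,b]); cv2.imwrite("pics/st0.png",cv2.resize(np.vstack([a,b]),(600*512//768*1,600)) if 0 else cv2.resize(c,(800,300)))
for n in("scene","top"): print(K(n)[2].round(3))
print(env.observe())
E
```

```text
[[-0.457 -0.409  0.789 -0.09 ]
 [-0.889  0.226 -0.398  0.579]
 [-0.016 -0.884 -0.468  0.504]
 [ 0.     0.     0.     1.   ]]
[[-0.01  -0.999  0.046  0.52 ]
 [-0.999  0.011  0.039  0.209]
 [-0.039 -0.046 -0.998  0.961]
 [ 0.     0.     0.     1.   ]]
{'time_s': 0.1, 'q': array([-8.90000780e+01,  2.18365195e+01,  7.43795093e+01,  3.50030348e-04,
        8.38572963e+01, -1.23357583e+01]), 'qvel': array([-0.07913137, -0.04123014, -0.02625052, -0.02982579, -0.01465376,
        0.03818089]), 'joint_efforts': array([ 3.31707422e-03, -4.49226952e+01, -2.31655294e+01, -1.92928901e-04,
        3.70090929e-03, -1.56820690e-08]), 'position': array([ 0.1268558 , -0.53492692,  0.24978453]), 'tool_rot': array([[ 9.73035577e-01,  2.30655079e-01, -1.62600494e-05],
       [ 2.30654910e-01, -9.73034776e-01,  1.27967576e-03],
       [ 2.79342120e-04, -1.24892050e-03, -9.99999181e-01]]), 'ft_force': array([ 0.17850976, -0.41572893,  0.5844681 ]), 'wrist_torque': array([ 0.02375026, -0.0326479 , -0.04842312]), 'gripper_force': 0.0, 'grip_width': 0.08549944383175949}
```

View pics/t0.png

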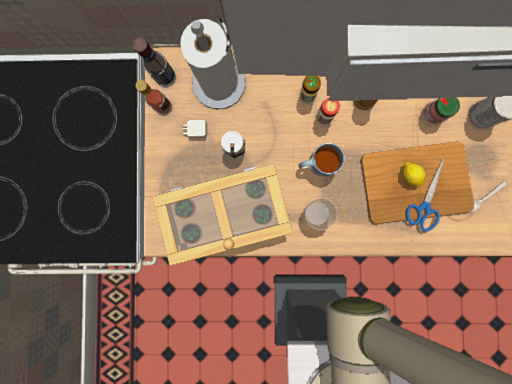

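View pics/s0.png

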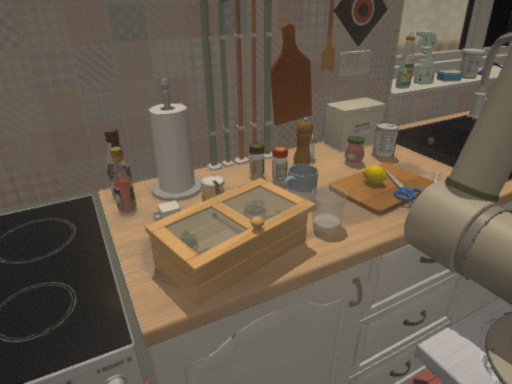

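```bash
python3 - <<'E'
from h import *
P=np.load("pics/t0.npy"); 
m=(abs(P[...,2]-.106)<.012); m[:150]=0; m[275:]=0; m[:,:145]=0; m[:,298:]=0
pts=P[m][:,:2]; n,l,st,c=cv2.connectedComponentsWithStats(m.astype(np.uint8)); i=1+st[1:,4].argmax(); pts=P[l==i]
print(len(pts),np.median(pts[:,2])); r=cv2.minAreaRect((pts[:,:2]*1000).astype(np.float32)); print(r,cv2.boxPoints(r))
for n,uv in dict(knob=(228,243),mug=(326,158),jar=(232,144),tum=(320,214)).items(): print(n,P[uv[1]-3:uv[1]+4:3,uv[0]-3:uv[0]+4:3].reshape(-1,3).round(3).tolist()[::2])
# scene check
Q=np.load("pics/s0.npy"); m=(abs(Q[...,2]-.106)<.006); n,l,st,c=cv2.connectedComponentsWithStats(m.astype(np.uint8)); i=l[225,240]; print(i, Q[222,257],Q[225,240])
for i in np.argsort(-st[1:,4])[:2]+1:
  r=cv2.minAreaRect((Q[l==i][:,:2]*1000).astype(np.float32)); print(st[i],r)
# objects in region
v=(Q[...,2]>.02)&(Q[...,0]>.3)&(Q[...,0]<.8)
E
```

```text
8979 0.1034178391833952
((503.9311828613281, 322.50164794921875), (183.38058471679688, 311.8482971191406), 14.453299522399902) [[376.22552 450.606  ]
 [454.05997 148.62723]
 [631.63684 194.39731]
 [553.80237 496.37607]]
knob [[0.439, 0.309, 0.127], [0.439, 0.295, 0.126], [0.432, 0.301, 0.133], [0.425, 0.309, 0.13], [0.424, 0.295, 0.125]]
mug [[0.649, 0.062, 0.056], [0.649, 0.047, 0.057], [0.642, 0.054, 0.055], [0.634, 0.062, 0.056], [0.634, 0.046, 0.053]]
jar [[0.681, 0.301, 0.102], [0.682, 0.286, 0.099], [0.674, 0.294, 0.099], [0.667, 0.301, 0.099], [0.667, 0.286, 0.099]]
tum [[0.504, 0.074, 0.012], [0.504, 0.058, 0.013], [0.496, 0.065, 0.011], [0.488, 0.074, 0.014], [0.488, 0.058, 0.01]]
24 [0.42377334 0.30868229 0.1266957 ] [0.46381351 0.32547899 0.10207721]
[ 145  179  171   93 5771] ((501.66705322265625, 322.836181640625), (179.89028930664062, 313.3940124511719), 14.560909271240234)
[404 231 108  70 510] ((186.1181182861328, 65.5543212890625), (198.29151916503906, 13.249480247497559), 4.771173477172852)
```

Request:
servo_tool(
  steps=[
    {"tx": 2.7,"ty": 2.8},
    {"tx": 2.7,"ty": 2.8},
    {"tx": 2.7,"ty": 2.8},
    {"tx": 2.7,"ty": 2.8},
    {"tx": 2.7,"ty": 2.8},
    {"tx": 2.7,"ty": 2.8},
    {"tx": 2.7,"ty": 2.8},
    {"tx": 2.7,"ty": 2.8},
    {"tx": 2.7,"ty": 2.8},
    {"tx": 2.7,"ty": 2.8},
    {"tx": 2.7,"ty": 2.8},
    {"tx": 2.7,"ty": 2.8},
    {"ty": 0,"yaw": 1},
  ],
)

```text
invalid input at $.steps[0]: expected keys tx, ty, tz, yaw, claw
```

Request:
servo_tool(
  steps=[
    {"tx": -0.1,"ty": 3.6},
    {"tx": -0.1,"ty": 3.6},
    {"tx": -0.1,"ty": 3.6},
    {"tx": -0.1,"ty": 3.6},
    {"tx": -0.1,"ty": 3.6},
    {"tx": -0.1,"ty": 3.6},
    {"tx": -0.1,"ty": 3.6},
    {"tx": -0.1,"ty": 3.6},
    {"tx": -0.1,"ty": 3.6},
    {"tx": -0.1,"ty": 3.6},
    {"tx": -0.1,"ty": 3.6},
    {"tx": -0.1,"ty": 3.6},
    {"tx": -0.1,"ty": 3.6},
    {"tx": -0.1,"ty": 3.6},
    {"tx": 0},
    {"tx": 0},
  ],
)

```text
invalid input at $.steps[0]: expected keys tx, ty, tz, yaw, claw
```

```bash
python3 - <<'E'
from h import *
o=env.observe();print(o["time_s"],o["position"],o["tool_rot"].round(3).tolist(),o["q"].round(1))
shot("wrist","w1")
P=np.load("pics/w1.npy"); m=(abs(P[...,2]-.130)<.006)&(np.hypot(P[...,0]-.432,P[...,1]-.304)<.04)
print(m.sum(),P[m].mean(0), P[m].min(0),P[m].max(0)); print(proj("wrist",[[.432,.304,.12]]))
m=(abs(P[...,2]-.106)<.006);r=cv2.minAreaRect((P[m][:,:2]*1000).astype(np.float32)); print(m.sum(),np.median(P[m][:,2]),r)
E
```

```text
0.1 [ 0.1268558  -0.53492692  0.24978453] [[0.973, 0.231, -0.0], [0.231, -0.973, 0.001], [0.0, -0.001, -1.0]] [-89.   21.8  74.4   0.   83.9 -12.3]<stdin>:5: RuntimeWarning: Mean of empty slice.
  ret = um.true_divide(
Traceback (most recent call last):
ValueError: zero-size array to reduction operation minimum which has no identity
```

View pics/w1.png

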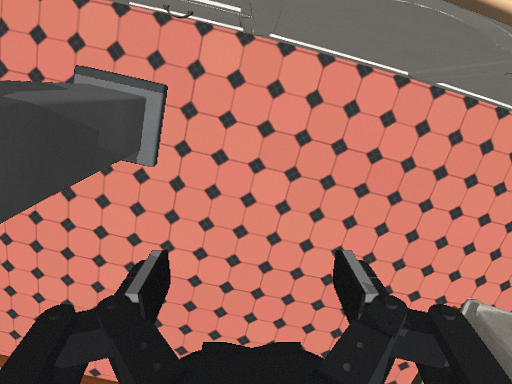

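The picture shows only the floor: the move was refused because every row needs all five keys. I'll resend it, with the gripper still open.

Request:
servo_tool(
  steps=[
    {"tx": 2.7,"ty": 2.8,"tz": 0,"yaw": 1,"claw": 8.5},
    {"tx": 2.7,"ty": 2.8,"tz": 0,"yaw": 0,"claw": 8.5},
    {"tx": 2.7,"ty": 2.8,"tz": 0,"yaw": 0,"claw": 8.5},
    {"tx": 2.7,"ty": 2.8,"tz": 0,"yaw": 0,"claw": 8.5},
    {"tx": 2.7,"ty": 2.8,"tz": 0,"yaw": 0,"claw": 8.5},
    {"tx": 2.7,"ty": 2.8,"tz": 0,"yaw": 0,"claw": 8.5},
    {"tx": 2.7,"ty": 2.8,"tz": 0,"yaw": 0,"claw": 8.5},
    {"tx": 2.7,"ty": 2.8,"tz": 0,"yaw": 0,"claw": 8.5},
    {"tx": 2.7,"ty": 2.8,"tz": 0,"yaw": 0,"claw": 8.5},
    {"tx": 2.7,"ty": 2.8,"tz": 0,"yaw": 0,"claw": 8.5},
    {"tx": 2.7,"ty": 2.8,"tz": 0,"yaw": 0,"claw": 8.5},
    {"tx": 2.7,"ty": 2.8,"tz": 0,"yaw": 0,"claw": 8.5},
  ],
)

```text
time_s: 1.35
position: [0.4518, -0.1978, 0.2502]
tool_rot: [[0.969, 0.248, -0.0], [0.248, -0.969, 0.0], [-0.0, -0.0, -1.0]]
ft_force: [0.0, -0.9, -0.5]
grip_width: 0.0848
gripper_force: 0.0
```

Request:
servo_tool(
  steps=[
    {"tx": -0.1,"ty": 3.6,"tz": 0,"yaw": 0,"claw": 8.5},
    {"tx": -0.1,"ty": 3.6,"tz": 0,"yaw": 0,"claw": 8.5},
    {"tx": -0.1,"ty": 3.6,"tz": 0,"yaw": 0,"claw": 8.5},
    {"tx": -0.1,"ty": 3.6,"tz": 0,"yaw": 0,"claw": 8.5},
    {"tx": -0.1,"ty": 3.6,"tz": 0,"yaw": 0,"claw": 8.5},
    {"tx": -0.1,"ty": 3.6,"tz": 0,"yaw": 0,"claw": 8.5},
    {"tx": -0.1,"ty": 3.6,"tz": 0,"yaw": 0,"claw": 8.5},
    {"tx": -0.1,"ty": 3.6,"tz": 0,"yaw": 0,"claw": 8.5},
    {"tx": -0.1,"ty": 3.6,"tz": 0,"yaw": 0,"claw": 8.5},
    {"tx": -0.1,"ty": 3.6,"tz": 0,"yaw": 0,"claw": 8.5},
    {"tx": -0.1,"ty": 3.6,"tz": 0,"yaw": 0,"claw": 8.5},
    {"tx": -0.1,"ty": 3.6,"tz": 0,"yaw": 0,"claw": 8.5},
    {"tx": -0.1,"ty": 3.6,"tz": 0,"yaw": 0,"claw": 8.5},
    {"tx": -0.1,"ty": 3.6,"tz": 0,"yaw": 0,"claw": 8.5},
    {"tx": 0,"ty": 0,"tz": 0,"yaw": 0,"claw": 8.5},
    {"tx": 0,"ty": 0,"tz": 0,"yaw": 0,"claw": 8.5},
  ],
)

```text
time_s: 2.95
position: [0.4366, 0.3052, 0.2499]
tool_rot: [[0.968, 0.249, -0.001], [0.249, -0.968, -0.001], [-0.001, 0.0, -1.0]]
ft_force: [-0.6, -0.5, 0.5]
grip_width: 0.085
gripper_force: 0.0
```

```bash
python3 - <<'E'
from h import *
o=env.observe();print(o["time_s"],o["position"],o["tool_rot"].round(3).tolist(),o["q"].round(1))
shot("wrist","w2")
P=np.load("pics/w2.npy"); m=(abs(P[...,2]-.130)<.006)&(np.hypot(P[...,0]-.432,P[...,1]-.304)<.04)
print(proj("wrist",[[.432,.304,.12]]))
if m.any(): print(m.sum(),P[m].mean(0), P[m].min(0),P[m].max(0))
m=(abs(P[...,2]-.106)<.006);r=cv2.minAreaRect((P[m][:,:2]*1000).astype(np.float32)); print(m.sum(),np.median(P[m][:,2]),r)
E
```

```text
2.95 [0.43657258 0.30516539 0.2499099 ] [[0.968, 0.249, -0.001], [0.249, -0.968, -0.001], [-0.001, 0.0, -1.0]] [22.2 20.1 77.1 -0.  82.9 97.8]
[[249.98258689 194.57502451]]
579 [0.43289849 0.30235371 0.12804001] [0.41938275 0.28938984 0.12418026] [0.44453967 0.31456387 0.13132869]
57015 0.1049795975071926 ((502.3414306640625, 320.39459228515625), (177.79705810546875, 312.37445068359375), 14.433660507202148)
```

View pics/w2.png

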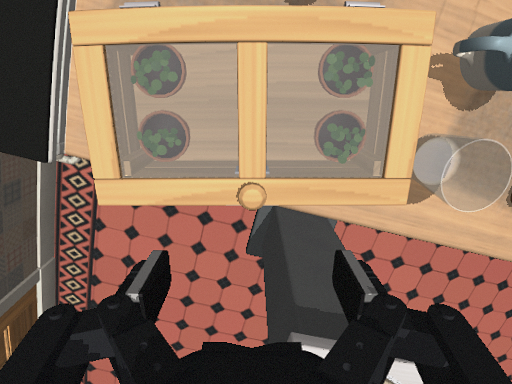

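The knob is at pixel (251,196) in the wrist view, and the tool yaw lines up with the lid. I'll descend onto the knob and grip it lightly.

Request:
servo_tool(
  steps=[
    {"tx": -0.4,"ty": -0.3,"tz": -3,"yaw": 0,"claw": 6},
    {"tx": 0,"ty": 0,"tz": -3,"yaw": 0,"claw": 6},
    {"tx": 0,"ty": 0,"tz": -3,"yaw": 0,"claw": 6},
    {"tx": 0,"ty": 0,"tz": -2,"yaw": 0,"claw": 6},
    {"tx": 0,"ty": 0,"tz": -1.1,"yaw": 0,"claw": 6},
    {"tx": 0,"ty": 0,"tz": 0,"yaw": 0,"claw": 2},
    {"tx": 0,"ty": 0,"tz": 0,"yaw": 0,"claw": 2},
    {"tx": 0,"ty": 0,"tz": 0,"yaw": 0,"claw": 2},
    {"tx": 0,"ty": 0,"tz": 0,"yaw": 0,"claw": 2},
    {"tx": 0,"ty": 0,"tz": 0,"yaw": 0,"claw": 2},
  ],
  newtons=25,
)

```text
time_s: 4.0
position: [0.433, 0.3035, 0.1308]
tool_rot: [[0.969, 0.248, 0.002], [0.248, -0.969, 0.004], [0.003, -0.004, -1.0]]
ft_force: [-2.5, 8.5, 0.3]
grip_width: 0.0242
gripper_force: 24.9
```

```bash
cat > arc.py <<'E'
import numpy as np
O=np.array([.5098,.3225]);ex=np.array([.9686,.2487])
def lid(t,h=28,u=160,dz=9): # TCP world cm
    x=80-u*np.cos(t)+h*np.sin(t); z=92+u*np.sin(t)+h*np.cos(t)+dz
    return np.array([*(O*100+ex*x/10),z/10])
def stay(t,s=70):
    return np.array([*(O*100+ex*(-60+s*np.cos(t))/10),(71+s*np.sin(t))/10])
E
python3 - <<'E'
from arc import *
T=np.linspace(0,1.70,35); P=np.array([lid(t) for t in T]).round(1) 
p=P[0]
for a,b in zip(T[1:],P[1:]): print(round(a,2),b,(b-p).round(1)); p=b
E
```

```text
0.05 [43.4 30.3 13.7] [0.2 0.  0.8]
0.1 [43.6 30.3 14.5] [0.2 0.  0.8]
0.15 [43.8 30.4 15.3] [0.2 0.1 0.8]
0.2 [44.1 30.5 16. ] [0.3 0.1 0.7]
0.25 [44.4 30.6 16.8] [0.3 0.1 0.8]
0.3 [44.7 30.6 17.5] [0.3 0.  0.7]
0.35 [45.1 30.7 18.2] [0.4 0.1 0.7]
0.4 [45.5 30.8 18.9] [0.4 0.1 0.7]
0.45 [46.  31.  19.6] [0.5 0.2 0.7]
0.5 [46.4 31.1 20.2] [0.4 0.1 0.6]
0.55 [46.9 31.2 20.9] [0.5 0.1 0.7]
0.6 [47.5 31.3 21.4] [0.6 0.1 0.5]
0.65 [48.  31.5 22. ] [0.5 0.2 0.6]
0.7 [48.6 31.6 22.5] [0.6 0.1 0.5]
0.75 [49.2 31.8 23.1] [0.6 0.2 0.6]
0.8 [49.9 32.  23.5] [0.7 0.2 0.4]
0.85 [50.5 32.1 24. ] [0.6 0.1 0.5]
0.9 [51.2 32.3 24.4] [0.7 0.2 0.4]
0.95 [51.9 32.5 24.7] [0.7 0.2 0.3]
1.0 [52.6 32.7 25.1] [0.7 0.2 0.4]
1.05 [53.4 32.9 25.4] [0.8 0.2 0.3]
1.1 [54.1 33.1 25.6] [0.7 0.2 0.2]
1.15 [54.9 33.2 25.8] [0.8 0.1 0.2]
1.2 [55.6 33.4 26. ] [0.7 0.2 0.2]
1.25 [56.4 33.6 26.2] [0.8 0.2 0.2]
1.3 [57.2 33.8 26.3] [0.8 0.2 0.1]
1.35 [58.  34.  26.3] [0.8 0.2 0. ]
1.4 [58.8 34.2 26.3] [0.8 0.2 0. ]
1.45 [59.6 34.5 26.3] [0.8 0.3 0. ]
1.5 [60.3 34.7 26.3] [0.7 0.2 0. ]
1.55 [61.1 34.9 26.2] [ 0.8  0.2 -0.1]
1.6 [61.9 35.1 26. ] [ 0.8  0.2 -0.2]
1.65 [62.7 35.2 25.8] [ 0.8  0.1 -0.2]
1.7 [63.4 35.4 25.6] [ 0.7  0.2 -0.2]
```

Request:
servo_tool(
  steps=[
    {"tx": 0.1,"ty": 0.1,"tz": 0.8,"yaw": 0,"claw": 2},
    {"tx": 0.2,"ty": 0,"tz": 0.8,"yaw": 0,"claw": 2},
    {"tx": 0.2,"ty": 0.1,"tz": 0.8,"yaw": 0,"claw": 2},
    {"tx": 0.3,"ty": 0.1,"tz": 0.7,"yaw": 0,"claw": 2},
    {"tx": 0.3,"ty": 0.1,"tz": 0.8,"yaw": 0,"claw": 2},
    {"tx": 0.3,"ty": 0,"tz": 0.7,"yaw": 0,"claw": 2},
    {"tx": 0.4,"ty": 0.1,"tz": 0.7,"yaw": 0,"claw": 2},
    {"tx": 0.4,"ty": 0.1,"tz": 0.7,"yaw": 0,"claw": 2},
    {"tx": 0.5,"ty": 0.2,"tz": 0.7,"yaw": 0,"claw": 2},
    {"tx": 0.4,"ty": 0.1,"tz": 0.6,"yaw": 0,"claw": 2},
  ],
)

```text
time_s: 5.0
position: [0.4645, 0.3117, 0.2033]
tool_rot: [[0.969, 0.248, 0.002], [0.248, -0.969, 0.002], [0.002, -0.002, -1.0]]
ft_force: [4.6, 5.8, -8.1]
grip_width: 0.0238
gripper_force: 24.9
```

```bash
python3 - <<'E'
from h import *
from arc import *
o=env.observe();print(o["wrist_torque"].round(2),lid(.5))
shot("scene","s1")
E
```

```text
[ 1.09 -0.62 -0.01] [46.4286169  31.08137624 20.22803979]
```

View pics/s1.png

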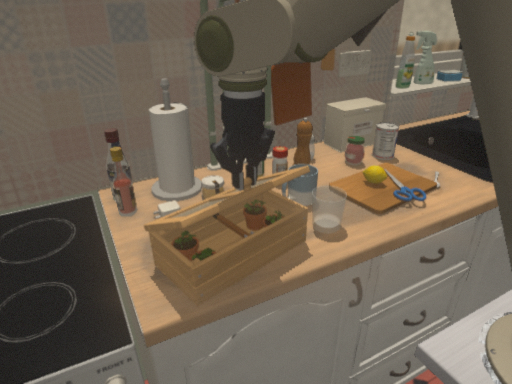

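The lid (its edge near (270,180)) is about half a radian up, with the knob still held. I'll continue along the arc.

Request:
servo_tool(
  steps=[
    {"tx": 0.5,"ty": 0.1,"tz": 0.7,"yaw": 0,"claw": 2},
    {"tx": 0.6,"ty": 0.1,"tz": 0.5,"yaw": 0,"claw": 2},
    {"tx": 0.5,"ty": 0.1,"tz": 0.6,"yaw": 0,"claw": 2},
    {"tx": 0.6,"ty": 0.1,"tz": 0.5,"yaw": 0,"claw": 2},
    {"tx": 0.6,"ty": 0.2,"tz": 0.6,"yaw": 0,"claw": 2},
    {"tx": 0.7,"ty": 0.2,"tz": 0.4,"yaw": 0,"claw": 2},
    {"tx": 0.6,"ty": 0.1,"tz": 0.5,"yaw": 0,"claw": 2},
    {"tx": 0.7,"ty": 0.2,"tz": 0.4,"yaw": 0,"claw": 2},
    {"tx": 0.7,"ty": 0.2,"tz": 0.3,"yaw": 0,"claw": 2},
    {"tx": 0.7,"ty": 0.2,"tz": 0.4,"yaw": 0,"claw": 2},
  ],
)

```text
time_s: 6.05
position: [0.5253, 0.3273, 0.2517]
tool_rot: [[0.968, 0.249, -0.001], [0.249, -0.968, 0.003], [-0.0, -0.003, -1.0]]
ft_force: [-0.3, 7.9, -9.8]
grip_width: 0.024
gripper_force: 25.5
```

Request:
servo_tool(
  steps=[
    {"tx": 0.8,"ty": 0.2,"tz": 0.3,"yaw": 0,"claw": 2},
    {"tx": 0.7,"ty": 0.2,"tz": 0.2,"yaw": 0,"claw": 2},
    {"tx": 0.8,"ty": 0.1,"tz": 0.2,"yaw": 0,"claw": 2},
    {"tx": 0.7,"ty": 0.2,"tz": 0.2,"yaw": 0,"claw": 2},
    {"tx": 0.8,"ty": 0.2,"tz": 0.2,"yaw": 0,"claw": 2},
    {"tx": 0.8,"ty": 0.2,"tz": 0.1,"yaw": 0,"claw": 2},
    {"tx": 0.8,"ty": 0.2,"tz": 0,"yaw": 0,"claw": 2},
    {"tx": 0.8,"ty": 0.2,"tz": 0,"yaw": 0,"claw": 2},
  ],
)

```text
time_s: 6.85
position: [0.5871, 0.3432, 0.2649]
tool_rot: [[0.968, 0.25, 0.0], [0.25, -0.968, 0.005], [0.001, -0.004, -1.0]]
ft_force: [-4.2, 11.4, 0.8]
grip_width: 0.0238
gripper_force: 26.3
```

Request:
servo_tool(
  steps=[
    {"tx": 0.8,"ty": 0.4,"tz": 0,"yaw": 0,"claw": 2},
    {"tx": 0.7,"ty": 0.2,"tz": 0,"yaw": 0,"claw": 2},
    {"tx": 0.8,"ty": 0.2,"tz": -0.1,"yaw": 0,"claw": 2},
    {"tx": 0.8,"ty": 0.2,"tz": -0.2,"yaw": 0,"claw": 2},
    {"tx": 0.8,"ty": 0.1,"tz": -0.2,"yaw": 0,"claw": 2},
    {"tx": 0.6,"ty": 0.2,"tz": -0.1,"yaw": 0,"claw": 2},
    {"tx": 0,"ty": 0,"tz": 0,"yaw": 0,"claw": 2},
  ],
)

```text
time_s: 7.55
position: [0.6333, 0.3552, 0.2579]
tool_rot: [[0.969, 0.249, 0.001], [0.249, -0.969, 0.003], [0.002, -0.002, -1.0]]
ft_force: [-2.1, 7.2, 1.0]
grip_width: 0.0238
gripper_force: 26.2
```

```bash
python3 - <<'E'
from h import *
from arc import *
o=env.observe();print(o["time_s"],o["position"],o["ft_force"].round(1),o["q"].round(1),lid(1.69))
im,_=shot("scene","s2")
P=np.load("pics/s2.npy"); f=(P[...,:2]-O)@ex*1000
e=(P[...,:2]-O)@np.array([-ex[1],ex[0]])*1000; z=P[...,2]*1000
m=(abs(e)<150)&(z>120)&(z<240)&(f>50)&(f<150)&(abs(e)>70)
a=np.polyfit(z[m],f[m],1); print(m.sum(),a, 'angle',np.pi/2+np.arctan(a[0]))
E
```

```text
7.55 [0.63328949 0.35518621 0.25790762] [-2.1  7.2  1. ] [1.990e+01 4.100e+01 3.880e+01 1.000e-01 1.001e+02 9.550e+01] [63.26463305 35.4042311  25.65347802]
3476 [ 0.10555298 74.62000603] angle 1.675959904044216
```

View pics/s2.png

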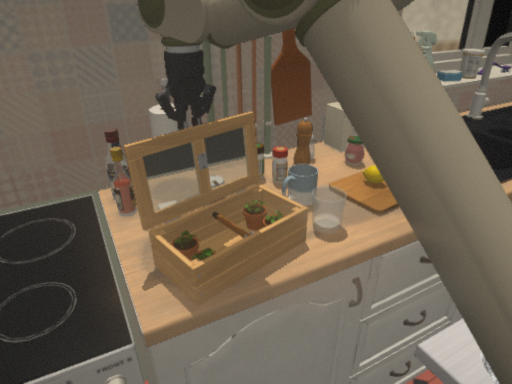

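The lid stands open at about 1.68 rad, and the stay inside, running from (245,237) to (213,213), can be reached. I'll nudge the lid a little further back, release it and rise.

Request:
servo_tool(
  steps=[
    {"tx": 0.3,"ty": 0.1,"tz": -0.1,"yaw": 0,"claw": 2},
    {"tx": 0,"ty": 0,"tz": 0,"yaw": 0,"claw": 2},
    {"tx": 0,"ty": 0,"tz": 0,"yaw": 0,"claw": 4},
    {"tx": 0,"ty": 0,"tz": 0,"yaw": 0,"claw": 6},
    {"tx": 0,"ty": 0,"tz": 0,"yaw": 0,"claw": 6},
    {"tx": 0,"ty": 0,"tz": 0,"yaw": 0,"claw": 6},
    {"tx": 0,"ty": 0,"tz": 1,"yaw": 0,"claw": 6},
    {"tx": 0,"ty": 0,"tz": 2,"yaw": 0,"claw": 6},
    {"tx": 0,"ty": 0,"tz": 2,"yaw": 0,"claw": 6},
    {"tx": 0,"ty": 0,"tz": 2,"yaw": 0,"claw": 6},
    {"tx": 0,"ty": 0,"tz": 2,"yaw": 0,"claw": 6},
    {"tx": 0,"ty": 0,"tz": 2,"yaw": 0,"claw": 6},
    {"tx": 0,"ty": 0,"tz": 0,"yaw": 0,"claw": 6},
    {"tx": 0,"ty": 0,"tz": 0,"yaw": 0,"claw": 6},
    {"tx": 0,"ty": 0,"tz": 0,"yaw": 0,"claw": 6},
  ],
)

```text
time_s: 9.1
position: [0.6358, 0.3548, 0.365]
tool_rot: [[0.969, 0.248, -0.002], [0.248, -0.969, -0.001], [-0.002, 0.0, -1.0]]
ft_force: [0.5, -0.6, -0.3]
grip_width: 0.0601
gripper_force: 0.0
```

```bash
python3 - <<'E'
from h import *
from arc import *
o=env.observe();print(o["time_s"],o["position"],o["ft_force"].round(1))
im,_=shot("scene","s3")
P=np.load("pics/s3.npy"); ey=np.array([-ex[1],ex[0]]);f=(P[...,:2]-O)@ex*1000
e=(P[...,:2]-O)@ey*1000; z=P[...,2]*1000
m=(abs(e)<150)&(z>120)&(z<240)&(f>50)&(f<150)&(abs(e)>70)
a=np.polyfit(z[m],f[m],1); print(m.sum(),a, 'angle',np.pi/2+np.arctan(a[0]))
m=(abs(e)<20)&(z>50)&(z<110)&(f>-50)&(f<65)
for lo in range(-50,65,15):
  k=m&(f>lo)&(f<lo+15); print(lo,k.sum(),np.median(e[k]) if k.any() else 0,np.median(z[k]) if k.any() else 0, z[k].max() if k.any() else 0)
E
```

```text
9.1 [0.63579761 0.35475693 0.36497698] [ 0.5 -0.6 -0.3]
3528 [ 0.1437061  71.27026673] angle 1.7135252567187338
-50 31 5.550200785821499 76.24989809813127 78.02111643181392
-35 39 6.273992649829922 76.4665428156897 78.30162042635448
-20 34 6.17976600492691 76.34785698757761 79.09451901323344
-5 37 6.053493843297156 76.97637382347405 80.05413000945616
10 32 5.994856738728271 77.99795354640082 80.70483361068592
25 36 6.4346386198663 78.26764569817222 81.2687590775501
40 33 6.0906816871765725 78.58069350029628 81.1057934465817
55 13 6.164355041203946 78.72928726260314 80.98169755420682
```

Request:
servo_tool(
  steps=[
    {"tx": -3,"ty": -0.8,"tz": 0,"yaw": 0,"claw": 4},
    {"tx": -3,"ty": -0.8,"tz": 0,"yaw": 0,"claw": 4},
    {"tx": -3,"ty": -0.8,"tz": 0,"yaw": 0,"claw": 4},
    {"tx": -2.6,"ty": -0.6,"tz": 0,"yaw": 0,"claw": 4},
    {"tx": 0,"ty": 0,"tz": -4,"yaw": 0,"claw": 4},
    {"tx": 0,"ty": 0,"tz": -4,"yaw": 0,"claw": 4},
    {"tx": 0,"ty": 0,"tz": -4,"yaw": 0,"claw": 4},
    {"tx": 0,"ty": 0,"tz": 0,"yaw": 0,"claw": 4},
    {"tx": 0,"ty": 0,"tz": 0,"yaw": 0,"claw": 4},
  ],
)

```text
time_s: 10.05
position: [0.52, 0.3249, 0.2471]
tool_rot: [[0.969, 0.248, -0.0], [0.248, -0.969, -0.0], [-0.0, 0.0, -1.0]]
ft_force: [1.2, -0.8, 1.2]
grip_width: 0.0402
gripper_force: 0.0
```

```bash
python3 - <<'E'
from h import *
from arc import *
o=env.observe();print(o["time_s"],o["position"],stay(0))
im,_=shot("wrist","w3")
P=np.load("pics/w3.npy"); ey=np.array([-ex[1],ex[0]]);f=(P[...,:2]-O)@ex*1000
e=(P[...,:2]-O)@ey*1000; z=P[...,2]*1000
m=(abs(e)<25)&(z>65)&(z<90)&(f>-45)&(f<50)
for lo in range(-45,65,15):
  k=m&(f>lo)&(f<lo+15)
  if k.any(): print(lo,k.sum(),np.median(e[k]),np.median(z[k]))
E
```

```text
10.05 [0.52001708 0.32488345 0.24706047] [51.9486 32.4987  7.1   ]
-45 114 -0.25273377104709094 78.4011082995541
-30 126 -0.25302025927101746 78.81771678512169
-15 131 0.8017933028099308 79.24529038053169
0 134 0.2609475816168256 79.85876241364008
15 140 0.7644295970615571 80.37615036166437
30 145 -0.2552870144961124 80.9796604339042
45 62 0.7385610579490641 81.05302156660434
```

View pics/w3.png

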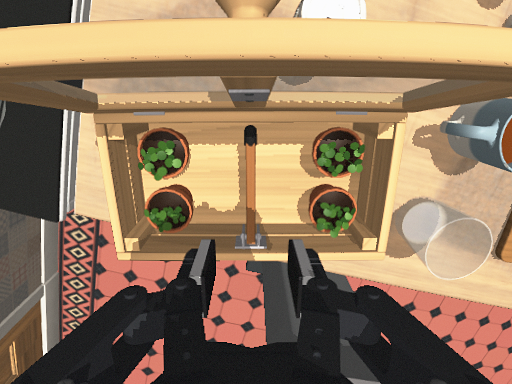

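The stay runs from (250,245) at the bracket to its tip at (251,135), centred under the tool. The camera seems to sit on the lid side of the gripper, so I'll check its clearance before descending.

```bash
python3 - <<'E'
from h import *
from arc import *
o=env.observe(); T=K("wrist")[2]; print((o["tool_rot"].T@(T[:3,3]-o["position"])).round(3), T[:3,2].round(2))
P=[stay(t) for t in np.arange(0,.98,.06)]
for a,b in zip(P,P[1:]): print(b.round(2),(b.round(1)-a.round(1)).round(1))
E
```

```text
[ 0.083  0.    -0.123] [-0.31 -0.08 -0.95]
[51.94 32.5   7.52] [0.  0.  0.4]
[51.9  32.49  7.94] [0.  0.  0.4]
[51.84 32.47  8.35] [-0.1  0.   0.5]
[51.75 32.45  8.76] [ 0.  -0.1  0.4]
[51.65 32.42  9.17] [-0.2  0.   0.4]
[51.51 32.39  9.57] [-0.1  0.   0.4]
[51.36 32.35  9.95] [-0.1 -0.1  0.4]
[51.18 32.3  10.33] [-0.2  0.   0.3]
[50.98 32.25 10.7 ] [-0.2  0.   0.4]
[50.76 32.19 11.05] [-0.2 -0.1  0.4]
[50.52 32.13 11.39] [-0.3 -0.1  0.3]
[50.27 32.07 11.72] [-0.2  0.   0.3]
[49.99 32.   12.02] [-0.3 -0.1  0.3]
[49.69 31.92 12.31] [-0.3 -0.1  0.3]
[49.38 31.84 12.58] [-0.3 -0.1  0.3]
[49.06 31.76 12.83] [-0.3  0.   0.2]
```

The camera sticks out 83 mm towards the lid, so I'll grip the stay nearer its pivot, 40 mm out. I'll shift, descend and close.

Request:
servo_tool(
  steps=[
    {"tx": -2.9,"ty": -0.7,"tz": 0,"yaw": 0,"claw": 4},
    {"tx": 0,"ty": 0,"tz": -4,"yaw": 0,"claw": 4},
    {"tx": 0,"ty": 0,"tz": -4,"yaw": 0,"claw": 4},
    {"tx": 0,"ty": 0,"tz": -4,"yaw": 0,"claw": 4},
    {"tx": 0,"ty": 0,"tz": -3,"yaw": 0,"claw": 4},
    {"tx": 0,"ty": 0,"tz": -1.5,"yaw": 0,"claw": 4},
    {"tx": 0,"ty": 0,"tz": -0.5,"yaw": 0,"claw": 4},
    {"tx": 0,"ty": 0,"tz": 0,"yaw": 0,"claw": 4},
    {"tx": 0,"ty": 0,"tz": 0,"yaw": 0,"claw": 0.6},
    {"tx": 0,"ty": 0,"tz": 0,"yaw": 0,"claw": 0.6},
    {"tx": 0,"ty": 0,"tz": 0,"yaw": 0,"claw": 0.6},
    {"tx": 0,"ty": 0,"tz": 0,"yaw": 0,"claw": 0.6},
    {"tx": 0,"ty": 0,"tz": 0,"yaw": 0,"claw": 0.6},
    {"tx": 0,"ty": 0,"tz": 0,"yaw": 0,"claw": 0.6},
  ],
  newtons=20,
)

```text
time_s: 11.5
position: [0.4915, 0.3186, 0.0774]
tool_rot: [[0.969, 0.248, 0.002], [0.248, -0.969, 0.002], [0.003, -0.001, -1.0]]
ft_force: [0.5, 5.1, 5.2]
grip_width: 0.0097
gripper_force: 25.2
```

Gripped, with an opening of 9.7 mm. I'll raise the stay along its arc.

Request:
servo_tool(
  steps=[
    {"tx": 0,"ty": 0,"tz": 0.3,"yaw": 0,"claw": 0.6},
    {"tx": 0,"ty": 0,"tz": 0.3,"yaw": 0,"claw": 0.6},
    {"tx": -0.1,"ty": 0,"tz": 0.3,"yaw": 0,"claw": 0.6},
    {"tx": -0.1,"ty": -0.1,"tz": 0.3,"yaw": 0,"claw": 0.6},
    {"tx": -0.1,"ty": 0,"tz": 0.3,"yaw": 0,"claw": 0.6},
    {"tx": -0.1,"ty": 0,"tz": 0.3,"yaw": 0,"claw": 0.6},
    {"tx": -0.2,"ty": -0.1,"tz": 0.3,"yaw": 0,"claw": 0.6},
    {"tx": -0.2,"ty": 0,"tz": 0.3,"yaw": 0,"claw": 0.6},
    {"tx": -0.2,"ty": -0.1,"tz": 0.2,"yaw": 0,"claw": 0.6},
    {"tx": -0.2,"ty": 0,"tz": 0.2,"yaw": 0,"claw": 0.6},
    {"tx": -0.2,"ty": 0,"tz": 0.2,"yaw": 0,"claw": 0.6},
    {"tx": -0.3,"ty": -0.1,"tz": 0.2,"yaw": 0,"claw": 0.6},
    {"tx": 0,"ty": 0,"tz": 0,"yaw": 0,"claw": 0.6},
  ],
)

```text
time_s: 12.8
position: [0.474, 0.3142, 0.1087]
tool_rot: [[0.969, 0.248, 0.001], [0.248, -0.969, 0.001], [0.001, -0.001, -1.0]]
ft_force: [1.0, 4.0, -1.9]
grip_width: 0.0095
gripper_force: 19.8
```

```bash
cat > ck.py <<'E'
from h import *
from arc import *
import sys
o=env.observe();print(o["time_s"],o["position"].round(4),o["ft_force"].round(1))
shot("scene",sys.argv[1])
P=np.load(f"pics/{sys.argv[1]}.npy"); ey=np.array([-ex[1],ex[0]]);f=(P[...,:2]-O)@ex*1000
e=(P[...,:2]-O)@ey*1000; z=P[...,2]*1000
m=(abs(e)<150)&(z>120)&(z<230)&(f>0)&(f<150)&(abs(e)>100)
a=np.polyfit(z[m],f[m],1); print(m.sum(),'lid',np.pi/2+np.arctan(a[0]))
m=(abs(e)<14)&(z>85)&(z<190)&(f>-50)&(f<68)&(np.hypot(f+60,z-71)<127)
r=np.hypot(f+60,z-71); t=np.arctan2(z-71,f+60)
for lo in range(30,130,10):
  k=m&(r>lo)&(r<lo+10)
  if k.any(): print(lo,k.sum(),np.median(t[k]).round(3),end='; ')
E
python3 ck.py s4
```

```text
12.8 [0.474  0.3142 0.1087] [ 1.   4.  -1.9]
1228 lid 1.71263076671747
30 56 1.108; 40 50 1.229; 50 46 1.296; 60 50 1.371; 70 49 1.381; 80 26 1.375; 90 23 1.416; 100 26 1.448; 110 22 1.459; 120 8 0.75;
```

View pics/s4.png

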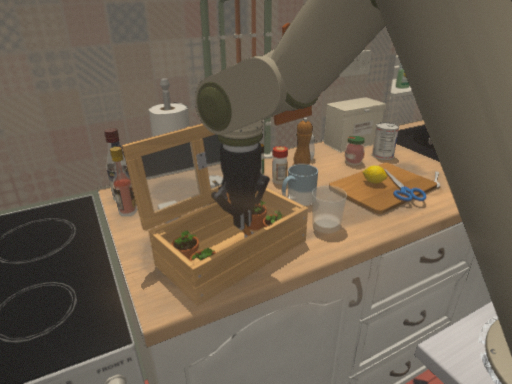

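The gripper hides the stay here. I'll press it slightly further against its stop and watch the force.

Request:
servo_tool(
  steps=[
    {"tx": -0.2,"ty": -0.1,"tz": 0.1,"yaw": 0,"claw": 0.6},
    {"tx": -0.2,"ty": 0,"tz": 0.1,"yaw": 0,"claw": 0.6},
    {"tx": 0,"ty": 0,"tz": 0,"yaw": 0,"claw": 0.6},
  ],
)

```text
time_s: 13.15
position: [0.4706, 0.3133, 0.1109]
tool_rot: [[0.969, 0.248, 0.003], [0.248, -0.969, 0.001], [0.003, -0.001, -1.0]]
ft_force: [2.4, 4.7, -0.3]
grip_width: 0.0097
gripper_force: 19.7
```

Request:
servo_tool(
  steps=[
    {"tx": 0,"ty": 0,"tz": 0,"yaw": 0,"claw": 3},
    {"tx": 0,"ty": 0,"tz": 0,"yaw": 0,"claw": 5},
    {"tx": 0,"ty": 0,"tz": 0,"yaw": 0,"claw": 5},
    {"tx": 0,"ty": 0,"tz": 0,"yaw": 0,"claw": 5},
    {"tx": 0,"ty": 0,"tz": 3,"yaw": 0,"claw": 5},
    {"tx": 0,"ty": 0,"tz": 4,"yaw": 0,"claw": 6},
    {"tx": 0,"ty": 0,"tz": 4,"yaw": 0,"claw": 6},
    {"tx": 0,"ty": 0,"tz": 4,"yaw": 0,"claw": 6},
    {"tx": 0,"ty": 0,"tz": 4,"yaw": 0,"claw": 6},
    {"tx": 0,"ty": 0,"tz": 4,"yaw": 0,"claw": 6},
    {"tx": 0,"ty": 0,"tz": 2.5,"yaw": 0,"claw": 6},
    {"tx": 0,"ty": 0,"tz": 0,"yaw": 0,"claw": 6},
  ],
)

```text
time_s: 14.35
position: [0.4703, 0.313, 0.3691]
tool_rot: [[0.969, 0.248, 0.007], [0.248, -0.969, 0.002], [0.007, -0.001, -1.0]]
ft_force: [0.6, -0.3, -0.0]
grip_width: 0.0602
gripper_force: 0.0
```

```bash
python3 ck.py s5; python3 -c "
import cv2;a=cv2.imread('pics/s5.png')[90:300,120:330];cv2.imwrite('pics/s5c.png',cv2.resize(a,None,fx=2.5,fy=2.5))"
```

```text
14.35 [0.4703 0.313  0.3691] [ 0.6 -0.3 -0. ]
2047 lid 1.7138786092729785
30 32 0.954; 40 33 0.901; 50 33 0.893; 60 32 0.874; 70 31 0.865; 80 35 0.858; 90 32 0.856; 100 32 0.851; 110 31 0.842; 120 11 0.84;
```

View pics/s5c.png

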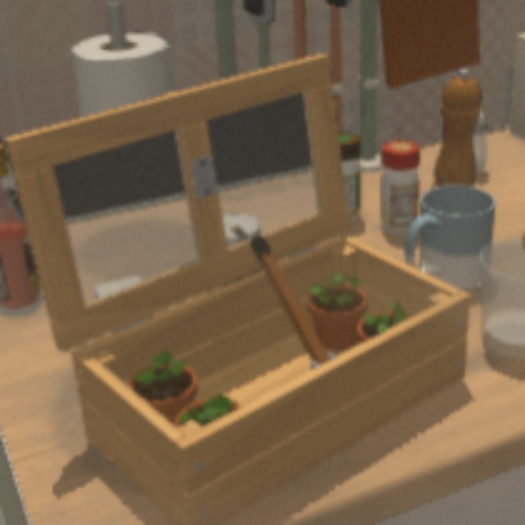

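The stay leans up from (320,355) to its tip at (260,243) in the crop, but it may be short of the stop. I'll fit its slope more carefully from both cameras.

```bash
cat > st.py <<'E'
from h import *
from arc import *
import sys
ey=np.array([-ex[1],ex[0]])
for n in ("scene","wrist"):
  tag=sys.argv[1]+n; shot(n,tag); P=np.load(f"pics/{tag}.npy"); f=(P[...,:2]-O)@ex*1000; e=(P[...,:2]-O)@ey*1000; z=P[...,2]*1000
  r=np.hypot(f+60,z-71); t=np.arctan2(z-71,f+60)
  m=(abs(e)<12)&(z>80)&(r<108)&(r>30)&(t<1.2)&(t>.5)
  if m.sum()<20: print(n,m.sum()); continue
  p=np.stack([f[m],z[m]],1); 
  for _ in range(3):
    c=p.mean(0); d=np.linalg.svd(p-c,full_matrices=False)[2][0]; d=d*np.sign(d[0]); off=(p-c)@np.array([-d[1],d[0]]); p=p[abs(off)<6]
  print(n,len(p),"angle",np.arctan2(d[1],d[0]).round(3),"offset from pivot",(np.dot(c-[-60,71],[-d[1],d[0]])).round(1))
  k=(abs(e)<12)&(r>108)&(r<135)&(t>.5)&(t<1.2); print("tip",f[k].mean(),z[k].mean(),t[k].mean())
E
python3 st.py a
```

```text
scene 220 angle 0.808 offset from pivot 4.2
tip 17.46942083827709 157.31693075779492 0.8396300754694294
wrist 299 angle 0.795 offset from pivot 6.8
tip 19.147761060231606 158.7480397044263 0.8375098660677457
```

The stay is at about 0.80 rad, short of its 0.94 stop. I'll regrip it 60 mm from the pivot (the camera still clears the lid) and push until the force shows the stop.

Request:
servo_tool(
  steps=[
    {"tx": 2.1,"ty": 0.5,"tz": 0,"yaw": 0,"claw": 4},
    {"tx": 0,"ty": 0,"tz": -4,"yaw": 0,"claw": 4},
    {"tx": 0,"ty": 0,"tz": -4,"yaw": 0,"claw": 4},
    {"tx": 0,"ty": 0,"tz": -4,"yaw": 0,"claw": 4},
    {"tx": 0,"ty": 0,"tz": -4,"yaw": 0,"claw": 4},
    {"tx": 0,"ty": 0,"tz": -4,"yaw": 0,"claw": 4},
    {"tx": 0,"ty": 0,"tz": -3,"yaw": 0,"claw": 4},
    {"tx": 0,"ty": 0,"tz": -2,"yaw": 0,"claw": 4},
    {"tx": 0,"ty": 0,"tz": 0,"yaw": 0,"claw": 4},
    {"tx": 0,"ty": 0,"tz": 0,"yaw": 0,"claw": 0.6},
    {"tx": 0,"ty": 0,"tz": 0,"yaw": 0,"claw": 0.6},
    {"tx": 0,"ty": 0,"tz": 0,"yaw": 0,"claw": 0.6},
    {"tx": 0,"ty": 0,"tz": 0,"yaw": 0,"claw": 0.6},
    {"tx": 0,"ty": 0,"tz": 0,"yaw": 0,"claw": 0.6},
  ],
)

```text
time_s: 15.9
position: [0.4912, 0.3185, 0.1164]
tool_rot: [[0.969, 0.248, 0.002], [0.248, -0.969, 0.002], [0.002, -0.001, -1.0]]
ft_force: [0.7, 5.3, 3.8]
grip_width: 0.0096
gripper_force: 25.3
```

Request:
servo_tool(
  steps=[
    {"tx": -0.2,"ty": 0,"tz": 0.2,"yaw": 0,"claw": 0.6},
    {"tx": -0.2,"ty": -0.1,"tz": 0.1,"yaw": 0,"claw": 0.6},
    {"tx": -0.2,"ty": 0,"tz": 0.2,"yaw": 0,"claw": 0.6},
    {"tx": -0.2,"ty": -0.1,"tz": 0.1,"yaw": 0,"claw": 0.6},
    {"tx": 0,"ty": 0,"tz": 0,"yaw": 0,"claw": 0.6},
  ],
)

```text
time_s: 16.4
position: [0.4837, 0.3165, 0.1219]
tool_rot: [[0.969, 0.248, 0.003], [0.248, -0.969, 0.002], [0.003, -0.001, -1.0]]
ft_force: [2.6, 5.7, 0.6]
grip_width: 0.0095
gripper_force: 24.6
```

Request:
servo_tool(
  steps=[
    {"tx": -0.2,"ty": 0,"tz": 0.1,"yaw": 0,"claw": 0.6},
    {"tx": -0.2,"ty": -0.1,"tz": 0.1,"yaw": 0,"claw": 0.6},
    {"tx": 0,"ty": 0,"tz": 0,"yaw": 0,"claw": 0.6},
    {"tx": 0,"ty": 0,"tz": 0,"yaw": 0,"claw": 0.6},
  ],
)

```text
time_s: 16.8
position: [0.4818, 0.316, 0.1231]
tool_rot: [[0.969, 0.247, 0.007], [0.247, -0.969, 0.003], [0.008, -0.002, -1.0]]
ft_force: [15.2, 10.9, -13.5]
grip_width: 0.0095
gripper_force: 21.0
```

The force rose to about 20 N, so the stop is reached. I'll release, rise and measure.

Request:
servo_tool(
  steps=[
    {"tx": 0,"ty": 0,"tz": 0,"yaw": 0,"claw": 3},
    {"tx": 0,"ty": 0,"tz": 0,"yaw": 0,"claw": 5},
    {"tx": 0,"ty": 0,"tz": 0,"yaw": 0,"claw": 5},
    {"tx": 0,"ty": 0,"tz": 0,"yaw": 0,"claw": 5},
    {"tx": 0,"ty": 0,"tz": 3,"yaw": 0,"claw": 5},
    {"tx": 0,"ty": 0,"tz": 4,"yaw": 0,"claw": 6},
    {"tx": 0,"ty": 0,"tz": 4,"yaw": 0,"claw": 6},
    {"tx": 0,"ty": 0,"tz": 4,"yaw": 0,"claw": 6},
    {"tx": 0,"ty": 0,"tz": 4,"yaw": 0,"claw": 6},
    {"tx": 0,"ty": 0,"tz": 4,"yaw": 0,"claw": 6},
    {"tx": 0,"ty": 0,"tz": 1.5,"yaw": 0,"claw": 6},
    {"tx": 0,"ty": 0,"tz": 0,"yaw": 0,"claw": 6},
  ],
)

```text
time_s: 18.0
position: [0.479, 0.3149, 0.3707]
tool_rot: [[0.969, 0.248, 0.005], [0.248, -0.969, 0.002], [0.005, -0.0, -1.0]]
ft_force: [-0.7, 0.1, -0.7]
grip_width: 0.0601
gripper_force: 0.0
```

```bash
python3 st.py b; python3 ck.py s6; python3 -c "
from arc import *
print(lid(1.71))
T=np.linspace(1.70,.9,17)
for a,b in zip(T,T[1:]): print(b.round(2),lid(b).round(2),(lid(b).round(1)-lid(a).round(1)).round(1))"
```

```text
scene 235 angle 0.94 offset from pivot 4.1
tip 5.513534323148786 166.85193796877724 0.9715243136728211
wrist 213 angle 0.926 offset from pivot 7.1
tip 7.789165556600764 168.5056746337113 0.9638200759429209
18.1 [0.4786 0.3147 0.3672] [-0.2 -0.4 -0.4]
2047 lid 1.7141601300104983
30 35 1.065; 40 33 1.043; 50 34 1.021; 60 34 1.002; 70 33 0.998; 80 34 0.992; 90 32 0.99; 100 34 0.982; 110 32 0.975; 120 13 0.975; [63.5650078  35.48135602 25.55671617]
1.65 [62.66 35.25 25.83] [-0.7 -0.2  0.2]
1.6 [61.89 35.05 26.01] [-0.8 -0.1  0.2]
1.55 [61.12 34.85 26.15] [-0.8 -0.2  0.2]
1.5 [60.34 34.65 26.26] [-0.8 -0.2  0.1]
1.45 [59.55 34.45 26.32] [-0.7 -0.2  0. ]
1.4 [58.77 34.25 26.34] [-0.8 -0.3  0. ]
1.35 [57.98 34.05 26.32] [-0.8 -0.2  0. ]
1.3 [57.2  33.85 26.27] [-0.8 -0.2  0. ]
1.25 [56.42 33.65 26.17] [-0.8 -0.2 -0.1]
1.2 [55.64 33.45 26.03] [-0.8 -0.2 -0.2]
1.15 [54.87 33.25 25.85] [-0.7 -0.2 -0.2]
1.1 [54.12 33.06 25.63] [-0.8 -0.1 -0.2]
1.05 [53.37 32.86 25.37] [-0.7 -0.2 -0.2]
1.0 [52.64 32.68 25.08] [-0.8 -0.2 -0.3]
0.95 [51.92 32.49 24.74] [-0.7 -0.2 -0.4]
0.9 [51.22 32.31 24.37] [-0.7 -0.2 -0.3]
```

The stay is at its stop (0.94 measured). Next I'll go back over the knob, descend and grip it.

Request:
servo_tool(
  steps=[
    {"tx": 4,"ty": 1,"tz": 0,"yaw": 0,"claw": 6},
    {"tx": 4,"ty": 1,"tz": 0,"yaw": 0,"claw": 6},
    {"tx": 4,"ty": 1,"tz": 0,"yaw": 0,"claw": 6},
    {"tx": 3.8,"ty": 1.1,"tz": 0,"yaw": 0,"claw": 6},
    {"tx": 0,"ty": 0,"tz": 0,"yaw": 0,"claw": 6},
    {"tx": 0,"ty": 0,"tz": 0,"yaw": 0,"claw": 6},
  ],
)

```text
time_s: 18.75
position: [0.6378, 0.3559, 0.3646]
tool_rot: [[0.969, 0.247, -0.005], [0.247, -0.969, -0.002], [-0.005, 0.001, -1.0]]
ft_force: [-0.7, 0.5, -0.2]
grip_width: 0.0598
gripper_force: 0.0
```

Request:
servo_tool(
  steps=[
    {"tx": 0,"ty": 0,"tz": -3,"yaw": 0,"claw": 6},
    {"tx": 0,"ty": 0,"tz": -3,"yaw": 0,"claw": 6},
    {"tx": 0,"ty": 0,"tz": -2,"yaw": 0,"claw": 6},
    {"tx": 0,"ty": 0,"tz": -2,"yaw": 0,"claw": 6},
    {"tx": 0,"ty": 0,"tz": -1,"yaw": 0,"claw": 6},
    {"tx": 0,"ty": 0,"tz": 0,"yaw": 0,"claw": 6},
    {"tx": 0,"ty": 0,"tz": 0,"yaw": 0,"claw": 6},
  ],
)

```text
time_s: 19.45
position: [0.6364, 0.3559, 0.2596]
tool_rot: [[0.969, 0.248, 0.001], [0.248, -0.969, 0.0], [0.001, -0.0, -1.0]]
ft_force: [0.2, -0.2, 0.7]
grip_width: 0.0601
gripper_force: 0.0
```

Request:
servo_tool(
  steps=[
    {"tx": 0,"ty": 0,"tz": -0.3,"yaw": 0,"claw": 2},
    {"tx": 0,"ty": 0,"tz": 0,"yaw": 0,"claw": 2},
    {"tx": 0,"ty": 0,"tz": 0,"yaw": 0,"claw": 2},
    {"tx": 0,"ty": 0,"tz": 0,"yaw": 0,"claw": 2},
    {"tx": 0,"ty": 0,"tz": 0,"yaw": 0,"claw": 2},
    {"tx": 0,"ty": 0,"tz": 0,"yaw": 0,"claw": 2},
  ],
  newtons=25,
)

```text
time_s: 20.05
position: [0.6368, 0.3562, 0.2557]
tool_rot: [[0.969, 0.248, 0.0], [0.248, -0.969, 0.001], [0.001, -0.001, -1.0]]
ft_force: [-1.5, 2.9, 2.0]
grip_width: 0.0234
gripper_force: 24.8
```

Request:
servo_tool(
  steps=[
    {"tx": -0.8,"ty": -0.2,"tz": 0.2,"yaw": 0,"claw": 2},
    {"tx": -0.8,"ty": -0.1,"tz": 0.2,"yaw": 0,"claw": 2},
    {"tx": -0.8,"ty": -0.2,"tz": 0.2,"yaw": 0,"claw": 2},
    {"tx": -0.8,"ty": -0.2,"tz": 0.1,"yaw": 0,"claw": 2},
    {"tx": -0.7,"ty": -0.2,"tz": 0,"yaw": 0,"claw": 2},
    {"tx": -0.8,"ty": -0.3,"tz": 0,"yaw": 0,"claw": 2},
    {"tx": -0.8,"ty": -0.2,"tz": 0,"yaw": 0,"claw": 2},
    {"tx": -0.8,"ty": -0.2,"tz": 0,"yaw": 0,"claw": 2},
    {"tx": -0.8,"ty": -0.2,"tz": -0.1,"yaw": 0,"claw": 2},
  ],
)

```text
time_s: 20.95
position: [0.5653, 0.3378, 0.2629]
tool_rot: [[0.969, 0.248, 0.002], [0.248, -0.969, 0.001], [0.002, -0.0, -1.0]]
ft_force: [-1.4, 0.8, 8.9]
grip_width: 0.0239
gripper_force: 25.4
```

Request:
servo_tool(
  steps=[
    {"tx": -0.8,"ty": -0.2,"tz": -0.2,"yaw": 0,"claw": 2},
    {"tx": -0.7,"ty": -0.2,"tz": -0.2,"yaw": 0,"claw": 2},
    {"tx": -0.8,"ty": -0.1,"tz": -0.2,"yaw": 0,"claw": 2},
    {"tx": -0.7,"ty": -0.2,"tz": -0.2,"yaw": 0,"claw": 2},
    {"tx": 0,"ty": 0,"tz": 0,"yaw": 0,"claw": 2},
  ],
)

```text
time_s: 21.45
position: [0.5346, 0.33, 0.2551]
tool_rot: [[0.969, 0.247, 0.001], [0.247, -0.969, -0.001], [0.0, 0.001, -1.0]]
ft_force: [-4.4, -3.9, 12.4]
grip_width: 0.0237
gripper_force: 25.8
```

```bash
python3 ck.py s7
```

```text
21.45 [0.5346 0.33   0.2551] [-4.4 -3.9 12.4]
1326 lid 1.0448454608191988
30 36 1.091; 40 32 1.032; 50 33 1.02; 60 34 1.018; 70 33 0.995; 80 34 0.993; 90 32 0.991; 100 34 0.981; 110 32 0.977; 120 14 0.967;
```

Request:
servo_tool(
  steps=[
    {"tx": -0.4,"ty": -0.1,"tz": -0.1,"yaw": 0,"claw": 2},
    {"tx": -0.4,"ty": -0.1,"tz": -0.2,"yaw": 0,"claw": 2},
    {"tx": -0.4,"ty": -0.1,"tz": -0.2,"yaw": 0,"claw": 2},
    {"tx": -0.3,"ty": -0.1,"tz": -0.2,"yaw": 0,"claw": 2},
    {"tx": 0,"ty": 0,"tz": 0,"yaw": 0,"claw": 2},
  ],
)

```text
time_s: 22.0
position: [0.5195, 0.3261, 0.2485]
tool_rot: [[0.969, 0.248, 0.0], [0.248, -0.969, -0.001], [-0.0, 0.001, -1.0]]
ft_force: [-8.0, -4.1, 17.4]
grip_width: 0.0239
gripper_force: 26.2
```

```bash
python3 ck.py s8
```

```text
22.0 [0.5195 0.3261 0.2485] [-8.  -4.1 17.4]
893 lid 0.9571137634311799
30 35 1.068; 40 32 1.055; 50 34 1.027; 60 34 1.008; 70 33 1.006; 80 33 0.989; 90 32 0.987; 100 34 0.983; 110 32 0.977; 120 63 0.673;
```

Request:
servo_tool(
  steps=[
    {"tx": -0.2,"ty": -0.1,"tz": -0.1,"yaw": 0,"claw": 2},
    {"tx": -0.2,"ty": 0,"tz": -0.1,"yaw": 0,"claw": 2},
    {"tx": -0.2,"ty": -0.1,"tz": -0.1,"yaw": 0,"claw": 2},
    {"tx": 0,"ty": 0,"tz": 0,"yaw": 0,"claw": 2},
    {"tx": 0,"ty": 0,"tz": 0,"yaw": 0,"claw": 2},
  ],
)

```text
time_s: 22.55
position: [0.5134, 0.3244, 0.2453]
tool_rot: [[0.969, 0.248, -0.001], [0.248, -0.969, -0.0], [-0.001, 0.0, -1.0]]
ft_force: [-8.7, -3.2, 16.1]
grip_width: 0.0237
gripper_force: 26.2
```

```bash
python3 ck.py s9
```

```text
22.55 [0.5134 0.3244 0.2453] [-8.7 -3.2 16.1]
741 lid 0.9207824657657759
30 34 1.064; 40 32 1.042; 50 35 1.02; 60 34 1.007; 70 33 1.002; 80 34 0.995; 90 32 0.987; 100 34 0.986; 110 32 0.979; 120 103 0.688;
```

Request:
servo_tool(
  steps=[
    {"tx": -0.1,"ty": 0,"tz": -0.1,"yaw": 0,"claw": 2},
    {"tx": -0.2,"ty": 0,"tz": -0.1,"yaw": 0,"claw": 2},
    {"tx": -0.1,"ty": -0.1,"tz": -0.1,"yaw": 0,"claw": 2},
    {"tx": 0,"ty": 0,"tz": 0,"yaw": 0,"claw": 2},
  ],
)

```text
time_s: 23.0
position: [0.5117, 0.324, 0.2443]
tool_rot: [[0.969, 0.247, 0.008], [0.247, -0.969, 0.003], [0.008, -0.001, -1.0]]
ft_force: [-1.5, 0.1, 22.3]
grip_width: 0.0238
gripper_force: 26.6
```

```bash
python3 ck.py s10; python3 -c "
import cv2;a=cv2.imread('pics/s10.png')[90:300,120:330];cv2.imwrite('pics/s10c.png',cv2.resize(a,None,fx=2.5,fy=2.5))"
```

```text
23.0 [0.5117 0.324  0.2443] [-1.5  0.1 22.3]
701 lid 0.9087317157765921
30 31 1.061; 40 34 1.054; 50 34 1.017; 60 35 1.009; 70 32 1.003; 80 33 0.994; 90 33 0.986; 100 35 0.98; 110 31 0.978; 120 109 0.693;
```

View pics/s10c.png

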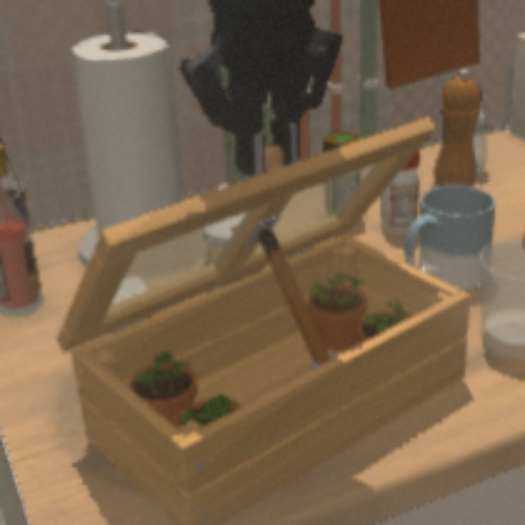

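The lid rests on the stay's tip at (265,232) in the crop, at 0.909 rad, and the tool force shows contact. I'll relieve the press, open and rise clear.

Request:
servo_tool(
  steps=[
    {"tx": 0,"ty": 0,"tz": 0.2,"yaw": 0,"claw": 2},
    {"tx": 0,"ty": 0,"tz": 0,"yaw": 0,"claw": 3.5},
    {"tx": 0,"ty": 0,"tz": 0,"yaw": 0,"claw": 5},
    {"tx": 0,"ty": 0,"tz": 0,"yaw": 0,"claw": 6},
    {"tx": 0,"ty": 0,"tz": 0,"yaw": 0,"claw": 6},
    {"tx": 0,"ty": 0,"tz": 1,"yaw": 0,"claw": 6},
    {"tx": 0,"ty": 0,"tz": 2,"yaw": 0,"claw": 6},
    {"tx": 0,"ty": 0,"tz": 3,"yaw": 0,"claw": 6},
    {"tx": 0,"ty": 0,"tz": 3,"yaw": 0,"claw": 6},
    {"tx": 0,"ty": 0,"tz": 3,"yaw": 0,"claw": 6},
    {"tx": 0,"ty": 0,"tz": 0,"yaw": 0,"claw": 6},
    {"tx": 0,"ty": 0,"tz": 0,"yaw": 0,"claw": 6},
  ],
)

```text
time_s: 24.25
position: [0.5107, 0.3238, 0.3627]
tool_rot: [[0.969, 0.248, 0.0], [0.248, -0.969, 0.0], [0.0, -0.0, -1.0]]
ft_force: [0.2, -0.1, -0.2]
grip_width: 0.0599
gripper_force: 0.0
```

```bash
python3 ck.py s11; python3 - <<'E'
from h import *
P=np.load("pics/s0.npy");Q=np.load("pics/s11.npy")
for n,(u,v) in dict(mug=(302,178),tum=(327,222)).items(): print(n,P[v,u].round(3),Q[v,u].round(3))
E
```

```text
24.25 [0.5107 0.3238 0.3627] [ 0.2 -0.1 -0.2]
732 lid 0.9156847258041837
30 34 1.043; 40 32 1.036; 50 34 1.01; 60 33 0.994; 70 34 0.99; 80 32 0.978; 90 33 0.978; 100 32 0.974; 110 34 0.965; 120 104 0.677; mug [0.609 0.079 0.084] [0.606 0.081 0.086]
tum [0.471 0.1   0.035] [0.473 0.099 0.034]
```

The lid rests at about 0.91 rad on the raised stay, the gripper is clear, and the mug and tumbler have not moved. I'm handing the job in.

```bash
python3 -c "
from rig import env
print(env.close_job())"
```

```text
the job is handed in; nothing more can be done
None
```

The job is handed in: at my last measurement the lid rested half open at about 0.91 rad on the fully raised stay, the gripper was clear of it, and the mug and tumbler stood where they were (I didn't re-measure the jar); no verdict was returned.

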